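# Pack the joinery kit caddy

## Task

Pack the finished parts of one kit into the caddy: set the small turned knob, the bun foot, the mortised block and the tenoned rail each upright in the well shaped for it, resting on the well's floor. The uncut blanks, the solid block without a slot and the plain bar without tenons, are not part of the kit: leave them where they are on the bench.

Things in the scene. Friction and masses are not known exactly. Their poses are not given: they have to be found in the camera images.
- knob: The small turned knob: round, 30 mm across and 42 mm tall, waisted at 13 mm height, with a straight-sided round head 30 mm across from 20 to 36 mm height (grip it there). About 30 g. Bare pale wood, stands upright on the bench at the start, loose. Origin: centre of its underside, z up.
- foot: The bun foot: round, 46 mm across (straight-sided from 10 to 32 mm height), shouldered at 36 mm, with a 16 mm thick round spigot on top up to 46 mm. About 50 g. Bare pale wood, stands upright on the bench at the start, loose. Origin: centre of its underside, z up.
- block: The mortised block: 46 x 46 mm, 42 mm tall, with an upright slot (mortise) 26 mm along its x by 14 mm along its y right through it, seen from above as a dark slot in the middle of its top. Plain faces at the sides to grip. About 60 g. Bare pale wood, stands upright on the bench at the start, loose. Origin: centre of its underside, z up.
- rail: The tenoned rail: a bar lying along its x. Its body is 75 mm long, 28 mm wide, 38 mm tall; at each end a narrower tenon, 15 mm long and 12 mm wide, from 7 to 31 mm height, making 105 mm in all. Grip it across its 28 mm width, in the middle. About 60 g. Bare pale wood, stands upright on the bench at the start, loose. Origin: centre of its underside, z up.
- blank_block: Look-alike to leave alone: an uncut block blank, 46 x 46 x 42 mm, solid, with no slot in its top. Bare pale wood, stands upright on the bench at the start, loose. Origin: centre of its underside, z up.
- blank_rail: Look-alike to leave alone: an uncut rail blank lying along its x, 105 mm long, 28 mm wide and 38 mm tall over its whole length, without tenons. Bare pale wood, stands upright on the bench at the start, loose. Origin: centre of its underside, z up.
- well_knob: Insert with the small round well, 42 mm across: the knob's place. Fixed plywood slab 74 x 134 x 20 mm (x, y, z), well floor black, in a dark wood tray (312 x 146 x 22 mm), one of four in a row along their x, any order, 75 mm apart, axes alike. Origin: centre of its underside, 5 mm over the bench; well floor 6 mm above the origin, slab top 20 mm (well centred, 14 mm deep).
- well_foot: Insert with the large round well, 62 mm across: the bun foot's place. Fixed plywood slab 74 x 134 x 20 mm (x, y, z), well floor black, in a dark wood tray (312 x 146 x 22 mm), one of four in a row along their x, any order, 75 mm apart, axes alike. Origin: centre of its underside, 5 mm over the bench; well floor 6 mm above the origin, slab top 20 mm (well centred, 14 mm deep).
- well_block: Insert with the square well, 62 x 62 mm, sides along the insert's x and y: the mortised block's place (any of its four ways round). Fixed plywood slab 74 x 134 x 20 mm (x, y, z), well floor black, in a dark wood tray (312 x 146 x 22 mm), one of four in a row along their x, any order, 75 mm apart, axes alike. Origin: centre of its underside, 5 mm over the bench; well floor 6 mm above the origin, slab top 20 mm (well centred, 14 mm deep).
- well_rail: Insert with the long well, 44 mm along the insert's x and 121 mm along its y: the tenoned rail's place (either way round). Fixed plywood slab 74 x 134 x 20 mm (x, y, z), well floor black, in a dark wood tray (312 x 146 x 22 mm), one of four in a row along their x, any order, 75 mm apart, axes alike. Origin: centre of its underside, 5 mm over the bench; well floor 6 mm above the origin, slab top 20 mm (well centred, 14 mm deep).
There are look-alikes about, which are no part of the job. Leave any red look-alike of the knob alone. Leave any orange look-alike of the foot alone.

How it is judged:
By the outcome, as a careful person would: the job done as asked, in the order asked, and still so for the second after the job is handed in, with the robot touching nothing.
It also fails if it takes over 99 s, if anything falls off the work surface, if the arm or the gripper's body presses on something with over 40 N, if the wrist force passes 120 N, or if a joint passes its speed limit or range.

## Robot

A 6-joint arm with a two-finger parallel gripper is mounted at the origin on the work surface. World frame = base frame: x ahead of the robot, y to its left, z up, the work surface at z = 0. Lengths are in m, angles in rad, forces in N, time in s.
With the tool pointing down it reaches from about 0.3 to 1 m from the base axis. Payload 5.1 kg.
Tool frame: the origin (TCP) lies midway between the tips of the shut fingers; the grasp point (between the pads) lies 19 mm behind it; z points along the fingers, y is the line along which they close (so a half turn about z gives the same grasp; the last joint's range is limited). The gripper opens to 95 mm and grips with 3 to 60 N. Pads are 20 mm wide; open, the fingers measure 119 mm over their backs; the gripper's body (75 mm by 180 mm) begins 59 mm behind the grasp point.
Start: joints at [-1.41, 0.124, 1.65, -0, 1.367, -0.083], TCP at [0.157, -0.631, 0.215] pointing down, gripper open.
Joint ranges: [-2.61, 2.61], [-1.02, 2.33], [0.03, 2.71], [-1.35, 4.49], [0.32, 2.68], [-2.91, 2.91]. Speed limits (rad/s): [2.57, 2.57, 3.14, 3.14, 3.14, 3.14].

## Interface

Orientations are given as a unit quaternion [x, y, z, w].
In Python, from rig import ctrl, viewer, order gives the robot as it stands.
- The arm moves only by the tool jog_arm, never from a script. Its argument "increments" is text: rows parted by semicolons, each of 5 numbers parted by spaces: the closure, from -1 (fully open) to 1 (shut), then the shift along the tool's x, y, z in m, then the turn about the tool's z in rad. A call has 1 to 12 rows; each row is the pose to reach, as a shift and turn from the pose commanded when the call began, along the tool's axes at that moment; what a row does not reach only later rows make up. A row lasts 1/8 s, in which the tool goes at most 62.5 mm and 10.7 degrees, less where a joint would pass 70% of its speed; a pose out of reach is approached as far as the arm can. A call with a gripper value outside its range is refused whole. The fingers move at their own pace and stop on an object; "squeeze" is the grip in N (left out, the last holds). Time passes only in rows, so rows that repeat a pose let the fingers close. It gives the time, the measured TCP pose, the force, the opening and the grip force at its end, in the units of the state.
- ctrl.state(): the state, without advancing time (a new reading comes with each control period).
- viewer.capture(name): name is "scene" or "top" or "wrist"; returns the picture (480x640x3 uint8, red, green, blue); there is no depth.
- viewer.camera_info(name): a dict with "fx", "fy", "cx", "cy" (pixels), "T" (4x4, takes a point from camera to world coordinates); the wrist camera has in their place "T_tool_cam" (4x4, takes a point from camera to tool coordinates, whose origin is the TCP and whose axes are the flange's). Camera axes: x right, y down, z forward; pixel columns grow to the right and rows downward; lengths in m; the calibration is good to about 2 mm. A picture is of the moment at which its call begins: read the wrist's pose just before it. camera_info takes no time and is no camera call.
- order.finish_job(): hands the job in; it is judged then, once.
The state is a dict: "t": time; "joint_pos": joint angles; "joint_vel": joint speeds; "effort": joint torques, N m; "eef_pos": TCP position; "tcp_rot": TCP orientation; "wrist_force": force on the tool from outside, world axes, zero at the start; "ft_torque": the same for the moment, N m; "width": finger opening in m; "grip_force": force on a finger pad.
Only numpy, scipy, OpenCV 4.12 (cv2) and the standard library are available. Lean on these libraries where they do the work, as an engineer would, in place of code of your own. Each camera call takes 0.05 s, during which the arm holds its last target. There are 200 camera calls.

## Working session

There is one attempt and no reset: what is moved stays moved. The work goes in short steps, Python scripts to look and compute and a tool call to move; the robot and the scene stay as the last step left them, time stands still between calls to the robot, and variables do not carry over. Pictures are saved under pics/ and viewed, at most 14 in all, crops included, and the job is handed in when it is done.

Besides the shell and the picture viewer there is one more tool, called after "Emit:" as name(argument=value, ...), one argument or row to a line, values as JSON. jog_arm: Moves the arm, as the interface text tells. Its arguments: {"type":"object","properties":{"increments":{"type":"string"},"squeeze":{"type":"number"}},"required":["increments"]}

```bash
ls; mkdir -p pics; python3 - <<'E'
from rig import ctrl, viewer
import cv2
for n in("scene","top"):
    cv2.imwrite(f"pics/{n}0.png",viewer.capture(n)[:,:,::-1]); print(n,viewer.camera_info(n))
print(viewer.camera_info("wrist")); print(ctrl.state())
E
```

```text
pics
scene {'fx': 603.3832216688893, 'fy': 603.3832216688893, 'cx': 318.3242247232938, 'cy': 243.19275109092757, 'T': array([[ 0.25834598,  0.62461328, -0.73696377,  1.33225438],
       [ 0.96585236, -0.18252815,  0.18388226, -0.21689204],
       [-0.01966133, -0.75930344, -0.65043963,  0.75238397],
       [ 0.        ,  0.        ,  0.        ,  1.        ]])}
top {'fx': 595.4613649783882, 'fy': 595.4613649783882, 'cx': 325.7887404569466, 'cy': 234.77101156405215, 'T': array([[-0.00300922, -0.98905359,  0.14752606,  0.35249528],
       [-0.99990085,  0.00500549,  0.01316222, -0.01825087],
       [-0.01375658, -0.14747183, -0.98897058,  1.16775085],
       [ 0.        ,  0.        ,  0.        ,  1.        ]])}
{'fx': 376.97150244302367, 'fy': 376.97150244302367, 'cx': 321.953388186761, 'cy': 245.48022893451179, 'T_tool_cam': array([[ 2.05637999e-04, -9.71481357e-01, -2.37115861e-01,
         6.43015678e-02],
       [ 9.99999963e-01,  1.58017587e-04,  2.19837050e-04,
        -1.90864254e-04],
       [-1.76099120e-04, -2.37115898e-01,  9.71481353e-01,
        -1.69651131e-01],
       [ 0.00000000e+00,  0.00000000e+00,  0.00000000e+00,
         1.00000000e+00]])}
{'t': 0.1, 'joint_pos': array([-1.40960106e+00,  1.24452953e-01,  1.65152186e+00,  1.22277860e-05,
        1.36750194e+00, -8.25766885e-02]), 'joint_vel': array([-0.00017647, -0.00044776, -0.00351855, -0.00040308,  0.0001432 ,
        0.00086554]), 'effort': array([-1.62511856e-04, -4.18880045e+01, -3.61096573e+01,  7.77461613e-02,
        4.62163542e-02, -5.50275934e-05]), 'eef_pos': array([ 0.15678427, -0.6302146 ,  0.21351072]), 'tcp_rot': array([ 9.92580806e-01,  1.21583124e-01, -3.10395632e-05, -9.41557041e-04]), 'wrist_force': array([ 0.28579183, -0.68077805,  0.89486076]), 'ft_torque': array([0.01250611, 0.00631454, 0.01585508]), 'grip_force': 0.0, 'width': 0.09516297568132055}
```

View pics/top0.png

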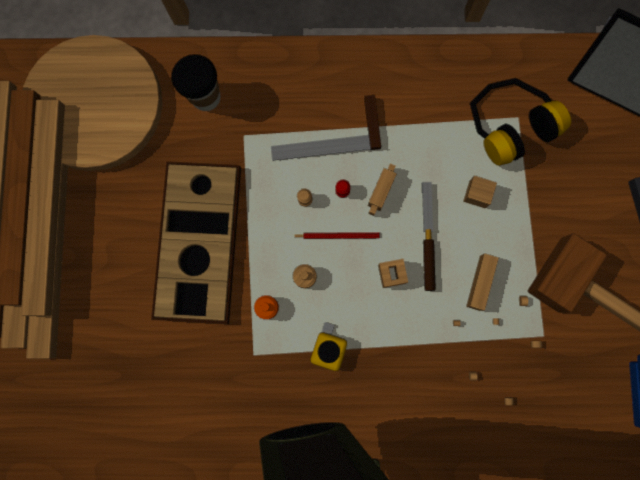

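View pics/scene0.png

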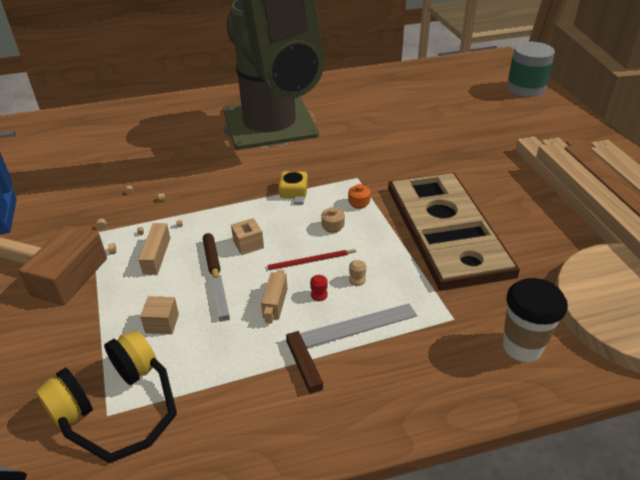

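The top view shows these candidates:
- **Knob:** pale one (304,197); the red one (343,188) is a look-alike.
- **Foot:** pale one (305,276); the orange one (266,307) is a look-alike.
- **Block:** slotted one (393,273); the solid one (481,191) is the blank.
- **Rail:** tenoned one (382,190); the plain bar (484,282) is the blank.
- **Wells:** knob (201,184), rail (198,222), foot (194,260), block (191,298).

The scene view agrees.

```bash
cat > h.py <<'E'
import numpy as np, cv2
from rig import ctrl, viewer
from scipy.spatial.transform import Rotation as R
def cam(name):
    i=viewer.camera_info(name)
    if name=="wrist":
        s=ctrl.state(); T=np.eye(4); T[:3,:3]=R.from_quat(s["tcp_rot"]).as_matrix(); T[:3,3]=s["eef_pos"]; T=T@i["T_tool_cam"]
    else: T=i["T"]
    return i,T
def cast(i,T,px,z):
    px=np.atleast_2d(px).astype(float)
    d=np.c_[(px[:,0]-i["cx"])/i["fx"],(px[:,1]-i["cy"])/i["fy"],np.ones(len(px))]@T[:3,:3].T
    return (T[:3,3]+d*((z-T[2,3])/d[:,2])[:,None])[:,:2]
def heading():
    m=R.from_quat(ctrl.state()["tcp_rot"]).as_matrix(); return np.arctan2(m[1,0],m[0,0])
def togo(p):
    "world xy -> shift along tool x,y"
    s=ctrl.state(); m=R.from_quat(s["tcp_rot"]).as_matrix(); d=np.r_[np.array(p)-s["eef_pos"][:2],0]; return (m.T@d)[:2]
E
python3 - <<'E'
from h import *
im=cv2.imread("pics/top0.png"); i,T=cam("top")
hsv=cv2.cvtColor(im,cv2.COLOR_BGR2HSV); 
wood=((hsv[...,1]>70)&(hsv[...,2]>90)&(hsv[...,0]>5)&(hsv[...,0]<25)).astype(np.uint8)
dark=(hsv[...,2]<38).astype(np.uint8)
vis=cv2.resize(im[130:330,150:530],None,fx=2,fy=2,interpolation=cv2.INTER_CUBIC)
def run(mask,box,zs,amin):
    x0,y0,x1,y1=box; m=np.zeros_like(mask); m[y0:y1,x0:x1]=mask[y0:y1,x0:x1]
    for c in cv2.findContours(m,cv2.RETR_EXTERNAL,cv2.CHAIN_APPROX_NONE)[0]:
        if cv2.contourArea(c)<amin: continue
        for z in zs:
            w=cast(i,T,c[:,0],z)*1000; r=cv2.minAreaRect(w.astype(np.float32))
            print(z,np.round(c[:,0].mean(0)),"ctr",np.round(r[0],1),"size",np.round(r[1],1),"ang",round(r[2],1))
        cv2.drawContours(vis,[((c-[150,130])*2)],-1,(0,255,0),1)
run(wood,(250,140,520,325),[.04],120)
print("wells"); run(dark,(165,170,235,318),[.025],100)
cv2.imwrite("pics/seg.png",vis)
E
```

```text
0.04 [265. 307.] ctr [383.8 111.7] size [45.1 41.5] ang 0.5
0.04 [304. 276.] ctr [442.6  40.4] size [43.8 39. ] ang 8.7
0.04 [393. 272.] ctr [ 448.3 -130.1] size [46.  49.9] ang 10.4
0.04 [484. 281.] ctr [ 430.4 -301.8] size [ 29.6 105.3] ang 73.6
0.04 [482. 190.] ctr [ 607.8 -305.3] size [47.3 45.6] ang 71.3
0.04 [382. 188.] ctr [ 611.5 -112.6] size [ 28.3 103.7] ang 66.0
0.04 [503. 147.] ctr [ 687.  -345.7] size [46.3 38.3] ang 89.6
wells
0.025 [191. 299.] ctr [400.3 256. ] size [58.9 60.2] ang 87.1
0.025 [194. 260.] ctr [475.5 251.6] size [55.9 58. ] ang 45.8
0.025 [198. 222.] ctr [550.  247.4] size [118.   41.8] ang 87.0
0.025 [231. 263.] ctr [470.9 178.9] size [  9.5 211.8] ang 86.7
0.025 [201. 185.] ctr [624.  243.1] size [35.9 38.9] ang 46.3
```

View pics/seg.png

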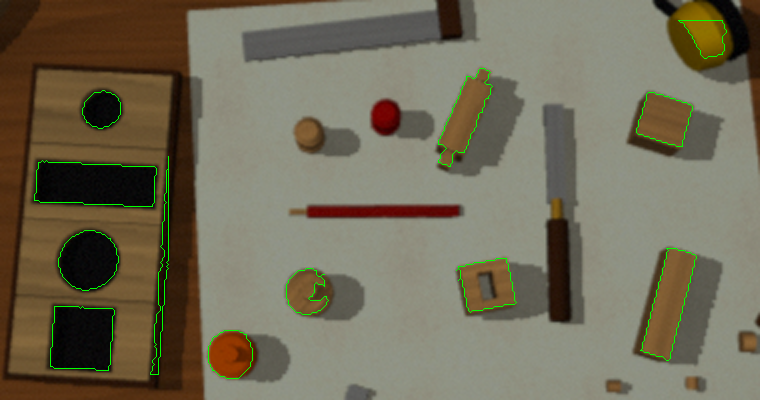

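The crop confirms the choice: green outlines fit the slotted block, the tenoned rail, the pale foot, and the four wells. The pale knob is at crop (309,130), the red one at (385,117). Measured sizes match the description, and the wells are 75 mm apart with the row turned about -3.3°.

```bash
python3 - <<'E'
from h import *
i,T=cam("top")
k=cast(i,T,[304.5,195.5],.042)[0]; f=cast(i,T,[304.5,276],.03)[0]
print("knob",k,"foot",f,"head",np.degrees(heading()),"togo knob",togo(k-[.02,0]))
E
```

```text
knob [0.59732715 0.03762558] foot [0.44266965 0.03786477] head 13.966953197957935 togo knob [ 0.56930094 -0.54659125]
```

Emit:
jog_arm(
  increments="-0.16 0.569 -0.547 0 0.3;-0.16 0.569 -0.547 0 0.3;-0.16 0.569 -0.547 0 0.3;-0.16 0.569 -0.547 0 0.3;-0.16 0.569 -0.547 0 0.3;-0.16 0.569 -0.547 0 0.3;-0.16 0.569 -0.547 0 0.3;-0.16 0.569 -0.547 0 0.3;-0.16 0.569 -0.547 0 0.3;-0.16 0.569 -0.547 0 0.3;-0.16 0.569 -0.547 0 0.3;-0.16 0.569 -0.547 0 0.3",
  squeeze=15,
)

```text
t: 1.6
eef_pos: [0.5567, 0.0062, 0.2143]
tcp_rot: [1.0, -0.028, -0.0, 0.0]
wrist_force: [-0.1, -0.6, 0.0]
width: 0.0553
grip_force: 0.0
```

Emit:
jog_arm(
  increments="-0.16 0 0 0 0;-0.16 0 0 0 0;-0.16 0 0 0 0;-0.16 0 0 0 0",
)

```text
t: 2.1
eef_pos: [0.5557, 0.003, 0.2147]
tcp_rot: [1.0, -0.029, 0.0, 0.0]
wrist_force: [0.6, 0.5, 0.9]
width: 0.0549
grip_force: 0.0
```

```bash
cat > look.py <<'E'
from h import *; import sys
i,T=cam("wrist"); im=viewer.capture("wrist")[:,:,::-1]; cv2.imwrite(f"pics/{sys.argv[1]}.png",im); np.save(f"pics/{sys.argv[1]}.npy",T)
s=ctrl.state(); print(s["t"],s["eef_pos"],np.degrees(heading()),s["joint_pos"],s["width"])
E
python3 look.py w1
```

```text
2.15 [0.55578865 0.00311081 0.21480646] -3.3213992271672184 [-9.09860923e-02 -8.47836445e-02  1.86173515e+00 -9.66226137e-06
  1.36437176e+00  1.53778157e+00] 0.054958235343733085
```

View pics/w1.png

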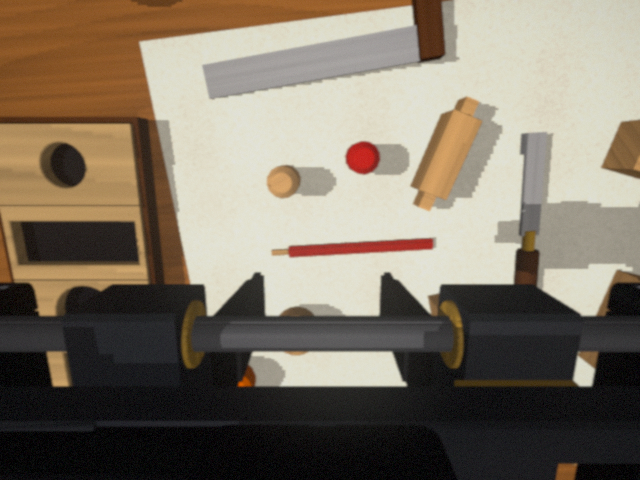

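Wrist view: the pale knob is at (283,181), the red one at (362,157), the knob well at (64,165) and the rail at (448,152).

```bash
cat > meas.py <<'E'
from h import *
# contours in a saved wrist picture: rectangle in world mm
def meas(name,mode,box,z,amin=150):
    im=cv2.imread(f"pics/{name}.png"); T=np.load(f"pics/{name}.npy"); i=viewer.camera_info("wrist")
    hsv=cv2.cvtColor(im,cv2.COLOR_BGR2HSV)
    m=((hsv[...,1]>70)&(hsv[...,2]>150)&(hsv[...,0]>5)&(hsv[...,0]<25)) if mode=="wood" else hsv[...,2]<60
    x0,y0,x1,y1=box; k=np.zeros(m.shape,np.uint8); k[y0:y1,x0:x1]=m[y0:y1,x0:x1]
    for c in cv2.findContours(k,cv2.RETR_EXTERNAL,cv2.CHAIN_APPROX_NONE)[0]:
        if cv2.contourArea(c)<amin: continue
        w=(cast(i,T,c[:,0],z)*1000).astype(np.float32); r=cv2.minAreaRect(w); e=cv2.minEnclosingCircle(w)
        print(mode,np.round(c[:,0].mean(0)),"rect",np.round(r[0],1),np.round(r[1],1),round(r[2],1),"circ",np.round(e[0],1),round(e[1],1),"togo",np.round(togo(np.array(r[0])/1000),4))
E
python3 - <<'E'
from meas import *
meas("w1","wood",(255,150,320,215),.036)
meas("w1","dark",(30,135,90,195),.025)
meas("w1","wood",(400,90,490,215),.038)
E
```

```text
wood [281. 182.] rect [597.1  39. ] [28.2 23.2] 0.1 circ [596.9  36.6] 14.3 togo [ 0.0391 -0.0382]
dark [ 67. 165.] rect [623.3 236.9] [34.2 32.6] 37.9 circ [623.5 236.5] 18.9 togo [ 0.0539 -0.2373]
wood [447. 156.] rect [ 611.3 -114. ] [ 30.9 102.4] 66.5 circ [ 611.7 -112.8] 51.4 togo [0.0622 0.1137]
```

Emit:
jog_arm(
  increments="-0.16 0.039 -0.037 0 0;-0.16 0.039 -0.037 0.05 0;-0.16 0.039 -0.037 0.1 0;-0.16 0.039 -0.037 0.15 0;-0.16 0.039 -0.037 0.18 0;-0.16 0.039 -0.037 0.196 0;-0.16 0.039 -0.037 0.196 0;-0.16 0.039 -0.037 0.196 0;-0.16 0.039 -0.037 0.196 0",
)

```text
t: 3.28
eef_pos: [0.5985, 0.0388, 0.0206]
tcp_rot: [1.0, -0.028, 0.002, -0.0]
wrist_force: [-0.0, 1.1, 0.1]
width: 0.0551
grip_force: 0.0
```

```bash
python3 look.py w2; python3 -c "
from h import *; print(togo([.597,.038]))"
```

```text
3.325 [0.59829866 0.03886675 0.02036376] -3.2216904202208316 [-2.46548161e-02  2.08113163e-01  1.90611174e+00  1.75562111e-05
  1.02451663e+00  1.60236137e+00] 0.055122260999473364
[-0.0012479   0.00093836]
```

View pics/w2.png

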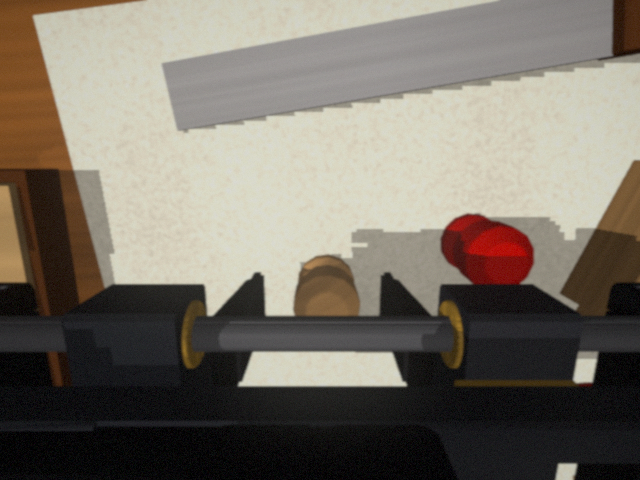

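The knob sits midway between the fingers (column 326, finger middle 322). Gripping and lifting.

Emit:
jog_arm(
  increments="1 -0.001 0 0.001 0;1 -0.001 0 0.001 0;1 -0.001 0 0.001 0;1 -0.001 0 0.001 0;1 -0.001 0 0.001 0;1 -0.001 0 -0.03 0;1 -0.001 0 -0.08 0;1 -0.001 0 -0.12 0;1 -0.001 0 -0.16 0;1 -0.001 0 -0.16 0",
)

```text
t: 4.58
eef_pos: [0.5987, 0.0389, 0.1834]
tcp_rot: [1.0, -0.028, 0.004, -0.0]
wrist_force: [-0.1, -0.1, -0.0]
width: 0.0295
grip_force: 15.0
```

```bash
python3 -c "
from h import *; print(ctrl.state()['eef_pos'],ctrl.state()['width'],ctrl.state()['grip_force'],togo([.555,.243]))"
```

```text
[0.59870399 0.03893079 0.18339617] 0.029454329429004292 14.99994947434061 [-0.05509282 -0.20129308]
```

Held (29.5 mm). Stop short of the knob well for one look.

Emit:
jog_arm(
  increments="1 -0.055 -0.201 0 0;1 -0.055 -0.201 0 0;1 -0.055 -0.201 0 0;1 -0.055 -0.201 0 0;1 -0.055 -0.201 0 0;1 -0.055 -0.201 0 0;1 -0.055 -0.201 0 0",
)

```text
t: 5.45
eef_pos: [0.553, 0.2411, 0.1784]
tcp_rot: [1.0, -0.029, -0.0, 0.0]
wrist_force: [0.1, 0.2, -0.4]
width: 0.0292
grip_force: 15.0
```

```bash
python3 look.py w3; python3 - <<'E'
from meas import *
meas("w3","dark",(150,20,500,270),.025,600)
E
```

```text
5.5 [0.55295763 0.2413222  0.17855903] -3.3409677376565803 [ 3.22626544e-01  4.73009887e-02  1.79344710e+00 -1.72631264e-04
  1.30097388e+00  1.95177978e+00] 0.02947228333735406
dark [316. 232.] rect [550.1 246. ] [114.3  38.4] 86.7 circ [550.3 245.9] 59.8 togo [-0.0031 -0.0045]
dark [316. 145.] rect [623.6 241.8] [37.4 37.7] 86.7 circ [623.6 241.5] 19.3 togo [ 0.0705 -0.0046]
```

View pics/w3.png

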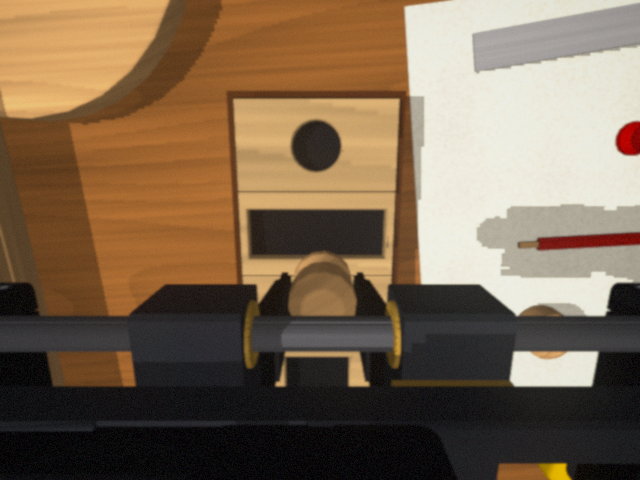

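The wrist view shows the knob well at (316,145) and the rail well at (316,232). The knob is upright in the grip. The measured size of 37 mm and spacing of 73.6 mm are consistent. Going over the well and down.

Emit:
jog_arm(
  increments="1 0.0705 -0.0045 0 0;1 0.0705 -0.0045 0 0;1 0.0705 -0.0045 0.05 0;1 0.0705 -0.0045 0.09 0;1 0.0705 -0.0045 0.12 0;1 0.0705 -0.0045 0.135 0;1 0.0705 -0.0045 0.14 0;1 0.0705 -0.0045 0.143 0;1 0.0705 -0.0045 0.143 0",
)

```text
t: 6.62
eef_pos: [0.624, 0.2435, 0.037]
tcp_rot: [1.0, -0.028, 0.001, -0.0]
wrist_force: [0.5, -0.2, -0.6]
width: 0.0294
grip_force: 15.0
```

Emit:
jog_arm(
  increments="1 0 0.001 0.003 0;1 0 0.001 0.005 0;1 0 0.001 0.0055 0;1 0 0.001 0.0055 0;-0.1 0 0.001 0.0055 0;-0.1 0 0.001 0.0055 0;-0.1 0 0.001 0.0055 0;-0.16 0 0.001 -0.03 0;-0.16 0 0.001 -0.08 0;-0.16 0 0.001 -0.14 0;-0.16 0 0.001 -0.14 0",
)

```text
t: 8.0
eef_pos: [0.6269, 0.2435, 0.1838]
tcp_rot: [1.0, -0.028, 0.006, -0.002]
wrist_force: [0.1, 0.0, 0.1]
width: 0.0553
grip_force: 0.0
```

```bash
python3 -c "
from h import *; print(ctrl.state()['eef_pos'],togo([.555,.243]),togo([.373,.038]))"
```

```text
[0.62691512 0.24345306 0.18383795] [-0.07177067  0.00448563] [-0.24196139  0.21936812]
```

Emit:
jog_arm(
  increments="-0.58 -0.242 0.219 -0.02 0;-0.58 -0.242 0.219 -0.02 0;-0.58 -0.242 0.219 -0.02 0;-0.58 -0.242 0.219 -0.02 0;-0.58 -0.242 0.219 -0.02 0;-0.58 -0.242 0.219 -0.02 0;-0.58 -0.242 0.219 -0.02 0;-0.58 -0.242 0.219 -0.02 0;-0.58 -0.242 0.219 -0.02 0;-0.58 -0.242 0.219 -0.02 0",
)

```text
t: 9.25
eef_pos: [0.3695, 0.0376, 0.1954]
tcp_rot: [1.0, -0.028, -0.001, -0.0]
wrist_force: [-0.1, -0.9, -0.6]
width: 0.0749
grip_force: 0.0
```

```bash
python3 look.py w4; python3 - <<'E'
from meas import *
meas("w4","wood",(250,40,400,270),.034)
E
```

```text
9.3 [0.3694286  0.03758062 0.19542768] -3.1677266115922773 [-4.35332353e-02 -5.44932597e-01  2.24732428e+00  7.71931274e-05
  1.44018021e+00  1.58254029e+00] 0.07506433216583087
wood [367. 265.] rect [334.9  -4.7] [37.7 13.3] 86.8 circ [329.2  -4.3] 18.9 togo [-0.0321  0.0441]
wood [255. 218.] rect [381.   93.8] [13.3 40.5] 84.2 circ [381.6 100. ] 20.2 togo [ 0.0085 -0.0568]
wood [318. 144.] rect [441.6  36.1] [43.4 43.4] 86.8 circ [441.3  36.3] 22.5 togo [ 0.0721 -0.0026]
```

View pics/w4.png

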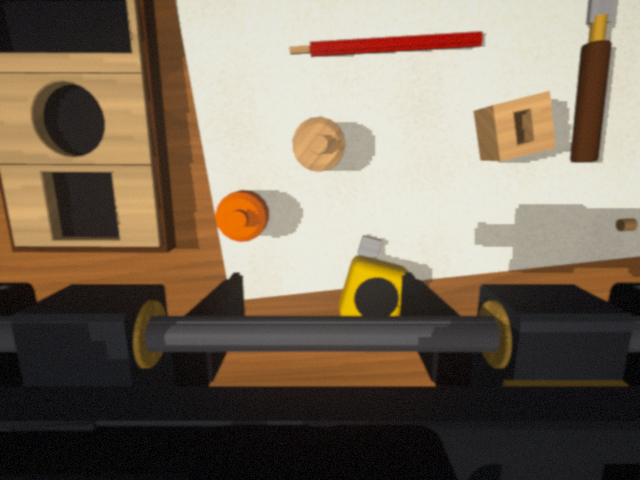

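The foot is at (318,144), 43–45 mm across, as it should be; the orange look-alike is at (241,216).

Emit:
jog_arm(
  increments="-0.58 0.072 0 0 0;-0.58 0.072 -0.0015 0 0;-0.58 0.072 -0.0015 0.06 0;-0.58 0.072 -0.0015 0.11 0;-0.58 0.072 -0.0015 0.15 0;-0.58 0.072 -0.0015 0.17 0;-0.58 0.072 -0.0015 0.177 0;-0.58 0.072 -0.0015 0.177 0;-0.58 0.072 -0.0015 0.177 0",
)

```text
t: 10.42
eef_pos: [0.4423, 0.0347, 0.0201]
tcp_rot: [1.0, -0.028, 0.001, -0.0]
wrist_force: [-0.7, -0.6, -0.2]
width: 0.0754
grip_force: 0.0
```

Emit:
jog_arm(
  increments="1 0 0 0 0;1 0 0 0 0;1 0 0 0 0;1 0 0 0 0;1 0 0 0 0;1 0 0 -0.03 0;1 0 0 -0.08 0;1 0 0 -0.12 0;1 0 0 -0.16 0;1 0 0 -0.16 0",
)

```text
t: 11.68
eef_pos: [0.4434, 0.0345, 0.1824]
tcp_rot: [1.0, -0.028, 0.004, 0.0]
wrist_force: [1.4, 0.2, -1.1]
width: 0.0454
grip_force: 15.0
```

```bash
python3 -c "
from h import *; print(ctrl.state()['eef_pos'],togo([.405,.252]))"
```

```text
[0.44338888 0.03446491 0.18236475] [-0.05053884 -0.21503692]
```

Emit:
jog_arm(
  increments="1 -0.05 -0.215 0 0;1 -0.05 -0.215 0 0;1 -0.05 -0.215 0 0;1 -0.05 -0.215 0 0;1 -0.05 -0.215 0 0;1 -0.05 -0.215 0 0;1 -0.05 -0.215 0 0;1 -0.05 -0.215 0 0",
)

```text
t: 12.68
eef_pos: [0.4036, 0.2512, 0.1785]
tcp_rot: [1.0, -0.029, 0.0, 0.0]
wrist_force: [0.2, -0.2, 0.1]
width: 0.045
grip_force: 15.0
```

```bash
python3 look.py w5; python3 - <<'E'
from meas import *
meas("w5","dark",(200,20,450,262),.025,600)
E
```

```text
12.725 [0.4035882  0.25135814 0.1786644 ] -3.307976722389786 [ 4.44105256e-01 -2.49764143e-01  2.06707813e+00 -9.33683496e-05
  1.32414685e+00  2.07265946e+00] 0.04516650204732195
dark [317. 224.] rect [404.1 254.5] [57.8 48.9] 86.7 circ [403.9 254.5] 37.2 togo [ 0.0003 -0.0032]
dark [318. 145.] rect [473.9 250.4] [56.5 56.7] 41.5 circ [473.7 250.1] 29.0 togo [ 0.0702 -0.0031]
dark [318.  49.] rect [547.  246.2] [115.   38.6] 86.7 circ [546.9 246.2] 60.2 togo [ 0.1435 -0.0031]
```

View pics/w5.png

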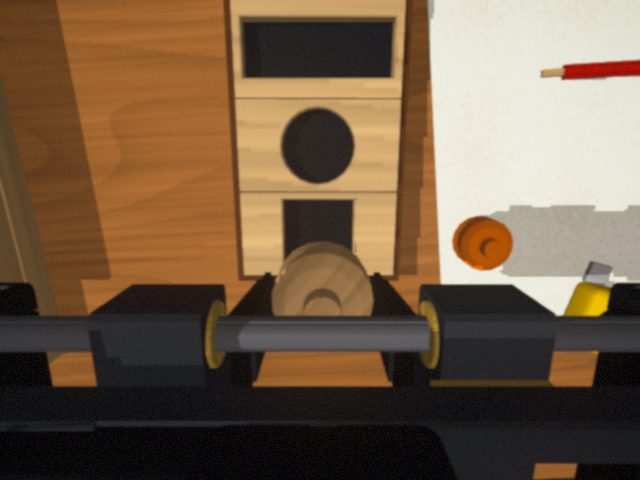

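The foot well is at (318,145), with the foot held upright. It measures (474, 250) mm, which fits the row.

Emit:
jog_arm(
  increments="1 0.0705 -0.0025 0 0;1 0.0705 -0.0025 0 0;1 0.0705 -0.0025 0.05 0;1 0.0705 -0.0025 0.09 0;1 0.0705 -0.0025 0.12 0;1 0.0705 -0.0025 0.135 0;1 0.0705 -0.0025 0.14 0;1 0.0705 -0.0025 0.143 0;1 0.0705 -0.0025 0.143 0",
)

```text
t: 13.85
eef_pos: [0.4746, 0.251, 0.0368]
tcp_rot: [1.0, -0.028, 0.001, -0.0]
wrist_force: [0.3, -0.2, -0.8]
width: 0.045
grip_force: 15.0
```

Emit:
jog_arm(
  increments="1 0 0 0.003 0;1 0 0 0.005 0;1 0 0 0.0055 0;1 0 0 0.0055 0;-0.3 0 0 0.0055 0;-0.3 0 0 0.0055 0;-0.3 0 0 0.0055 0;-0.4 0 0 -0.03 0;-0.4 0 0 -0.08 0;-0.4 0 0 -0.14 0;-0.4 0 0 -0.14 0",
)

```text
t: 15.22
eef_pos: [0.4774, 0.2522, 0.1827]
tcp_rot: [1.0, -0.028, 0.006, -0.003]
wrist_force: [-0.1, -0.4, -0.2]
width: 0.0667
grip_force: 0.0
```

```bash
python3 -c "
from h import *; print(ctrl.state()['eef_pos'],togo([.373,-.145]))"
```

```text
[0.47741992 0.25216906 0.18265945] [-0.08195811  0.40239302]
```

Emit:
jog_arm(
  increments="-0.6 -0.082 0.402 -0.015 -0.24;-0.6 -0.082 0.402 -0.015 -0.24;-0.6 -0.082 0.402 -0.015 -0.24;-0.6 -0.082 0.402 -0.015 -0.24;-0.6 -0.082 0.402 -0.015 -0.24;-0.6 -0.082 0.402 -0.015 -0.24;-0.6 -0.082 0.402 -0.015 -0.24;-0.6 -0.082 0.402 -0.015 -0.24;-0.6 -0.082 0.402 -0.015 -0.24;-0.6 -0.082 0.402 -0.015 -0.24;-0.6 -0.082 0.402 -0.015 -0.24",
)

```text
t: 16.6
eef_pos: [0.3696, -0.1451, 0.1905]
tcp_rot: [0.996, 0.093, -0.0, -0.0]
wrist_force: [-0.6, 0.5, 0.4]
width: 0.0761
grip_force: 0.0
```

```bash
python3 look.py w6; python3 - <<'E'
from meas import *
meas("w6","wood",(200,40,450,262),.042)
E
```

```text
16.65 [ 0.36961476 -0.14528353  0.1905482 ] 10.639092161537091 [-5.09960902e-01 -4.67328336e-01  2.20622044e+00  9.27995082e-05
  1.40287790e+00  8.75132727e-01] 0.07593204735329583
wood [325. 137.] rect [ 446.  -133.4] [46.  46.3] 10.7 circ [ 445.6 -133.3] 31.8 togo [0.0773 0.0024]
wood [424.  60.] rect [ 516.6 -197.6] [18.3  8.4] 0.3 circ [ 516.8 -197.1] 9.5 togo [0.1348 0.0786]
```

View pics/w6.png

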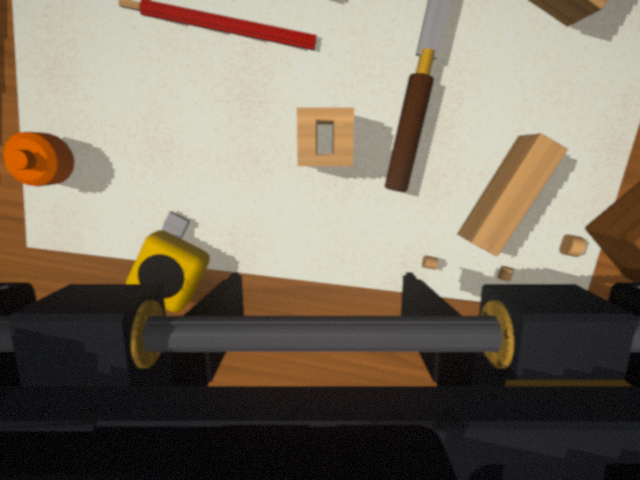

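The slotted block is at (325,137), 46 x 46 mm and square to the tool. The chisel handle at about (405,130) is roughly 60 mm off, so I'll narrow the opening.

Emit:
jog_arm(
  increments="-0.35 0.0765 0 0 0;-0.35 0.0765 0.003 0 0;-0.35 0.0765 0.003 0.06 0;-0.35 0.0765 0.003 0.11 0;-0.35 0.0765 0.003 0.145 0;-0.35 0.0765 0.003 0.165 0;-0.35 0.0765 0.003 0.172 0;-0.35 0.0765 0.003 0.172 0;-0.35 0.0765 0.003 0.172 0",
)

```text
t: 17.77
eef_pos: [0.4461, -0.1355, 0.02]
tcp_rot: [0.996, 0.092, 0.001, 0.001]
wrist_force: [-0.3, -0.4, -0.0]
width: 0.0642
grip_force: 0.0
```

Emit:
jog_arm(
  increments="1 0 0 0 0;1 0 0 0 0;1 0 0 0 0;1 0 0 0 0;1 0 0 0 0;1 0 0 -0.03 0;1 0 0 -0.08 0;1 0 0 -0.12 0;1 0 0 -0.16 0;1 0 0 -0.16 0",
)

```text
t: 19.02
eef_pos: [0.4471, -0.1361, 0.1821]
tcp_rot: [0.996, 0.092, 0.003, 0.002]
wrist_force: [0.1, -0.2, -1.5]
width: 0.0462
grip_force: 15.0
```

```bash
python3 -c "
from h import *; print(ctrl.state()['eef_pos'],togo([.37,.256]),np.degrees(heading()))"
```

```text
[ 0.44714653 -0.13608441  0.18209026] [-0.00417773 -0.39957625] 10.532290482722383
```

Emit:
jog_arm(
  increments="1 0.025 -0.393 0 0.243;1 0.025 -0.393 0 0.243;1 0.025 -0.393 0 0.243;1 0.025 -0.393 0 0.243;1 0.025 -0.393 0 0.243;1 0.025 -0.393 0 0.243;1 0.025 -0.393 0 0.243;1 0.025 -0.393 0 0.243;1 0.025 -0.393 0 0.243;1 0.025 -0.393 0 0.243;1 0.025 -0.393 0 0.243",
)

```text
t: 20.4
eef_pos: [0.3982, 0.255, 0.1786]
tcp_rot: [1.0, -0.03, 0.0, 0.0]
wrist_force: [-0.3, -0.3, -0.0]
width: 0.0455
grip_force: 15.0
```

```bash
python3 look.py w7; python3 -c "
from meas import *
print(togo([.4,.2545]))
meas('w7','dark',(200,20,450,262),.025,600)"
```

```text
20.45 [0.39817448 0.2551437  0.17870296] -3.479033887747383 [ 4.56311403e-01 -2.56297820e-01  2.07227952e+00 -4.64764222e-05
  1.32535900e+00  2.08783960e+00] 0.0456919133093777
[0.00186121 0.00053173]
dark [322. 214.] rect [411.9 254.1] [57.6 34. ] 86.5 circ [411.6 254.1] 33.0 togo [0.0137 0.0002]
dark [322. 139.] rect [473.9 250. ] [57.  57.5] 22.8 circ [473.6 249.9] 29.0 togo [0.0759 0.0006]
dark [321.  44.] rect [544.7 246.4] [114.9  34.9] 86.5 circ [545.1 246.3] 59.5 togo [ 0.1468 -0.0002]
```

View pics/w7.png

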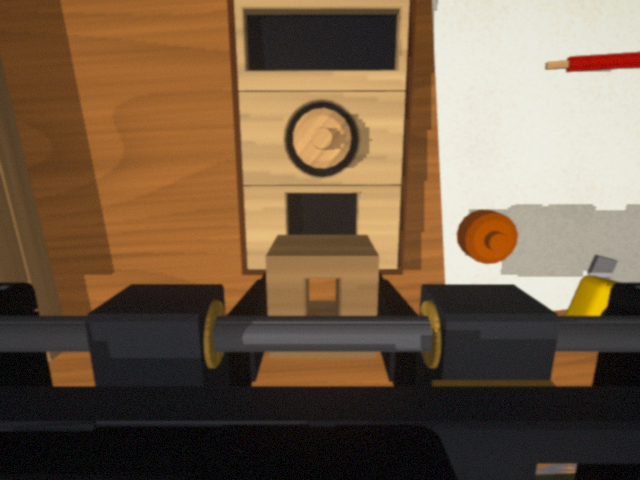

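The foot stands centred in its well at (322,138). The block is held level over the square well, whose y is 254 mm.

Emit:
jog_arm(
  increments="1 0.001 0.001 0.05 0;1 0.001 0.001 0.09 0;1 0.001 0.001 0.12 0;1 0.001 0.001 0.135 0;1 0.001 0.001 0.14 0;1 0.001 0.001 0.143 0;1 0.001 0.001 0.143 0",
)

```text
t: 21.32
eef_pos: [0.3996, 0.2552, 0.0367]
tcp_rot: [1.0, -0.03, 0.001, -0.0]
wrist_force: [1.0, -0.1, -0.9]
width: 0.046
grip_force: 15.0
```

Emit:
jog_arm(
  increments="1 0 0 0.003 0;1 0 0 0.005 0;1 0 0 0.0055 0;1 0 0 0.0055 0;-0.3 0 0 0.0055 0;-0.3 0 0 0.0055 0;-0.3 0 0 0.0055 0;-0.4 0 0 -0.03 0;-0.4 0 0 -0.08 0;-0.4 0 0 -0.14 0;-0.4 0 0 -0.14 0",
)

```text
t: 22.7
eef_pos: [0.4022, 0.2565, 0.1822]
tcp_rot: [1.0, -0.03, 0.005, -0.003]
wrist_force: [-0.2, 0.2, -0.3]
width: 0.0661
grip_force: 0.0
```

```bash
python3 -c "
from h import *; print(ctrl.state()['eef_pos'],togo([.6117,-.1135]),ctrl.state()['joint_pos'])"
```

```text
[0.40219579 0.25650473 0.18217135] [0.23099931 0.35698003] [ 4.55109756e-01 -2.57357393e-01  2.06723912e+00  2.21955736e-05
  1.31961162e+00  2.08502282e+00]
```

Emit:
jog_arm(
  increments="-0.2 0.296 0.382 0 -1.8;-0.2 0.296 0.382 0 -1.8;-0.2 0.296 0.382 0 -1.8;-0.2 0.296 0.382 0 -1.8;-0.2 0.296 0.382 0 -1.8;-0.2 0.296 0.382 0 -1.8;-0.2 0.296 0.382 0 -1.8;-0.2 0.296 0.382 0 -1.8;-0.2 0.296 0.382 0 -1.8;-0.2 0.296 0.382 0 -1.8;-0.2 0.296 0.382 0 -1.8;-0.2 0.296 0.382 0 -1.8",
)

```text
t: 24.2
eef_pos: [0.6712, -0.1437, 0.1747]
tcp_rot: [0.645, 0.764, -0.0, -0.001]
wrist_force: [-1.1, 0.6, -0.1]
width: 0.0573
grip_force: 0.0
```

```bash
python3 -c "
from h import *; print(ctrl.state()['eef_pos'],togo([.677,-.143]),np.degrees(heading()),np.radians(np.degrees(heading())-156.2),ctrl.state()['joint_pos'])"
```

```text
[ 0.67122742 -0.14369347  0.17466129] [-0.00027988  0.00580734] 99.6094118676374 -0.9876920885497557 [-2.89055415e-01  2.28800896e-01  1.59923193e+00 -2.85883762e-06
  1.31495927e+00 -4.56770952e-01]
```

Emit:
jog_arm(
  increments="-0.2 0 0.004 -0.01 -0.988;-0.2 0 0.004 -0.01 -0.988;-0.2 0 0.004 -0.01 -0.988;-0.2 0 0.004 -0.01 -0.988;-0.2 0 0.004 -0.01 -0.988;-0.2 0 0.004 -0.01 -0.988;-0.2 0 0.004 -0.01 -0.988;-0.2 0 0.004 -0.01 -0.988",
)

```text
t: 25.2
eef_pos: [0.6756, -0.1431, 0.1856]
tcp_rot: [0.206, 0.979, 0.0, -0.0]
wrist_force: [0.6, -0.8, 0.4]
width: 0.0571
grip_force: 0.0
```

```bash
python3 look.py w8; python3 -c "
from meas import *
meas('w8','wood',(180,40,460,265),.038)"
```

```text
25.25 [ 0.67557396 -0.1431623   0.18565129] 156.29279979703196 [-2.86525260e-01  2.29101193e-01  1.58005870e+00  1.93013523e-05
  1.33244060e+00 -1.44355744e+00] 0.057051026797125017
wood [440. 257.] rect [736.7 -59.3] [13.7 42.2] 3.5 circ [730.4 -59.7] 21.1 togo [-0.0223  0.1014]
wood [323. 148.] rect [ 611.5 -115.4] [ 27.5 102.1] 65.7 circ [ 611.2 -116. ] 51.2 togo [ 0.0699 -0.0003]
wood [186.  96.] rect [ 529.2 -197.4] [ 9.  18.5] 86.5 circ [ 529.3 -196.9] 9.3 togo [ 0.1122 -0.1085]
```

View pics/w8.png

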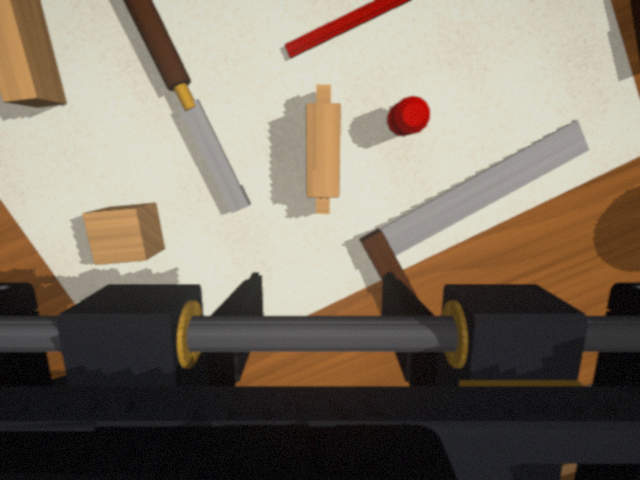

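The tenoned rail is at (323,148), in line with the tool and 27.5 mm wide. The red knob at (408,115) is clear with a narrow opening.

Emit:
jog_arm(
  increments="0.03 0.0695 0 0 0;0.03 0.0695 0 0 0;0.03 0.0695 0 0.06 0;0.03 0.0695 0 0.11 0;0.03 0.0695 0 0.145 0;0.03 0.0695 0 0.16 0;0.03 0.0695 0 0.166 0;0.03 0.0695 0 0.166 0;0.03 0.0695 0 0.166 0",
)

```text
t: 26.38
eef_pos: [0.6134, -0.1159, 0.0216]
tcp_rot: [0.205, 0.979, -0.0, 0.002]
wrist_force: [0.5, -0.4, 0.2]
width: 0.0461
grip_force: 0.0
```

Emit:
jog_arm(
  increments="1 0 0 0 0;1 0 0 0 0;1 0 0 0 0;1 0 0 0 0;1 0 0 0 0;1 0 0 -0.03 0;1 0 0 -0.08 0;1 0 0 -0.12 0;1 0 0 -0.16 0;1 0 0 -0.16 0",
  squeeze=20,
)

```text
t: 27.62
eef_pos: [0.6142, -0.1161, 0.1839]
tcp_rot: [0.205, 0.979, -0.0, 0.004]
wrist_force: [-0.0, 0.1, -0.4]
width: 0.0279
grip_force: 20.0
```

```bash
python3 -c "
from h import *; print(ctrl.state()['eef_pos'],togo([.5505,.247]),np.degrees(heading()))"
```

```text
[ 0.61422156 -0.11613617  0.18389291] [0.20403277 0.30707871] 156.35048529468511
```

Emit:
jog_arm(
  increments="1 0.203 0.307 0 1.215;1 0.203 0.307 0 1.215;1 0.203 0.307 0 1.215;1 0.203 0.307 0 1.215;1 0.203 0.307 0 1.215;1 0.203 0.307 0 1.215;1 0.203 0.307 0 1.215;1 0.203 0.307 0 1.215;1 0.203 0.307 0 1.215;1 0.203 0.307 0 1.215",
)

```text
t: 28.88
eef_pos: [0.5493, 0.2461, 0.1791]
tcp_rot: [0.727, 0.687, -0.0, -0.0]
wrist_force: [-0.1, -0.1, 0.3]
width: 0.0279
grip_force: 20.0
```

```bash
python3 look.py w9; python3 -c "
from meas import *
print(togo([.5503,.2455]))"
```

```text
28.925 [0.54940357 0.24614815 0.17936592] 86.6967219831598 [ 3.32100465e-01  4.39719649e-02  1.79550280e+00 -8.24047491e-05
  1.30245727e+00  3.89775433e-01] 0.02755450841952859
[-0.00059542  0.00093229]
```

View pics/w9.png

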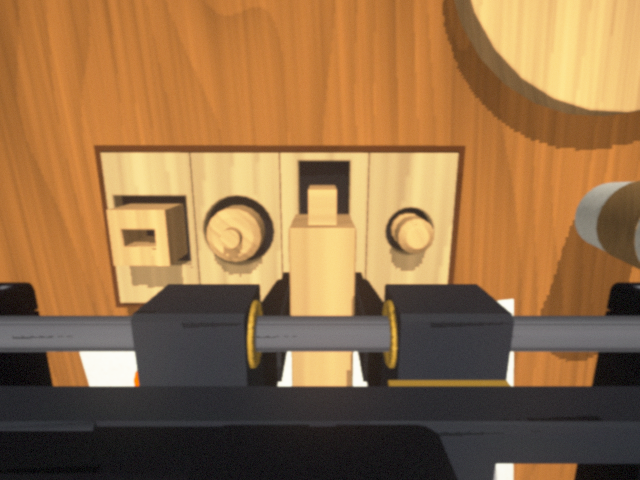

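The knob, foot and block stand in their wells at (410,230), (235,232) and (145,235). The held rail is in line with its long well (columns 300–350).

Emit:
jog_arm(
  increments="1 -0.0005 0.001 0.05 0;1 -0.0005 0.001 0.09 0;1 -0.0005 0.001 0.12 0;1 -0.0005 0.001 0.133 0;1 -0.0005 0.001 0.138 0;1 -0.0005 0.001 0.141 0;1 -0.0005 0.001 0.141 0",
)

```text
t: 29.8
eef_pos: [0.5509, 0.2469, 0.0398]
tcp_rot: [0.727, 0.687, 0.001, 0.0]
wrist_force: [-0.4, -0.4, -0.8]
width: 0.028
grip_force: 20.0
```

Emit:
jog_arm(
  increments="1 0 0 0.003 0;1 0 0 0.006 0;1 0 0 0.0075 0;1 0 0 0.0075 0;0.05 0 0 0.0075 0;0.05 0 0 0.0075 0;0.05 0 0 0.0075 0;0.05 0 0 -0.03 0;0.05 0 0 -0.08 0;0.05 0 0 -0.14 0;0.05 0 0 -0.14 0",
)

```text
t: 31.18
eef_pos: [0.5538, 0.248, 0.1861]
tcp_rot: [0.727, 0.687, 0.006, 0.003]
wrist_force: [-1.5, -0.3, -0.4]
width: 0.0451
grip_force: 0.0
```

Emit:
jog_arm(
  increments="0 -0.06 0 -0.02 0;0 -0.12 0 -0.02 0;0 -0.14 0 -0.02 0;0 -0.14 0 -0.02 0;0 -0.14 0 -0.02 0;0 -0.14 0 -0.02 0",
)

```text
t: 31.92
eef_pos: [0.5421, 0.1081, 0.1983]
tcp_rot: [0.726, 0.687, -0.0, -0.0]
wrist_force: [0.4, 0.6, -0.9]
width: 0.0472
grip_force: 0.0
```

```bash
python3 look.py w10; python3 -c "
from h import *
a=viewer.capture('wrist')[:,:,::-1][:280]; b=viewer.capture('top')[:,:,::-1][130:330,120:520]
cv2.imwrite('pics/fin.png',np.vstack([a,cv2.resize(b,(640,320))]))"
```

```text
31.975 [0.54213385 0.10807844 0.19837753] 86.83597757247594 [ 9.95267523e-02 -8.00653678e-02  1.88520791e+00  2.66718038e-04
  1.33687228e+00  1.54687439e-01] 0.047351202357243154
```

View pics/fin.png

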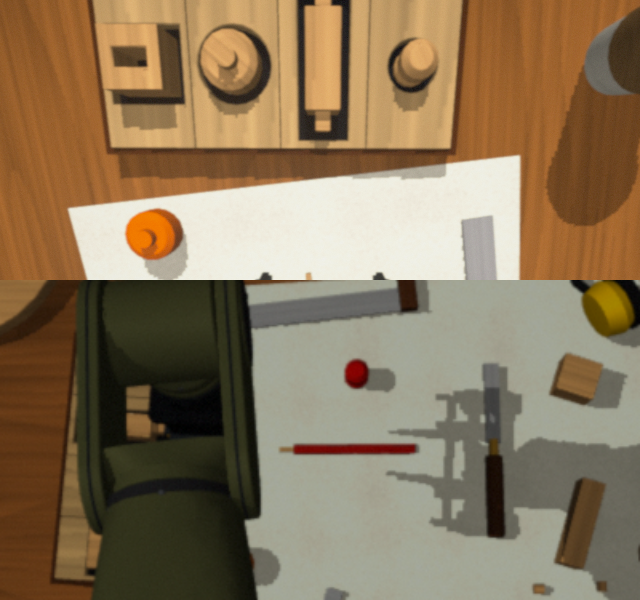

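All four parts stand upright in their wells: block (135,60), foot (232,62), rail (322,60) and knob (414,62). The blanks and the red and orange look-alikes haven't moved, and the gripper is clear.

```bash
python3 -c "
from rig import order; print(order.finish_job())"
```

```text
the job is handed in; nothing more can be done
None
```

The knob, bun foot, mortised block and tenoned rail each stand upright in their own wells, the blanks and the red and orange look-alikes were left where they were, and the job was handed in at about 32 s of the 99 s allowed; no verdict came back.

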